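# Reverse a row of sample jars into the weighing rack

### The job

Move the four sample jars from the delivery tray to the white weighing rack in reverse order: the jar that starts next to the tray's yellow block goes into the stall farthest from the rack's yellow block, the next jar into the next stall, and so on, so that the jar farthest from the tray's yellow block ends next to the rack's. Stand each jar upright on the floor of its own stall, set down gently and not dropped, and never tip a jar over.

Things in the scene. Friction and masses are not known exactly. Their poses are not given: they have to be found in the camera images.
- jar_red: Loose amber glass sample jar with a red screw cap, upright: body 36 mm across, cap 38 mm across and 16 mm high, 62 mm tall in all, 75 to 155 g. Origin: centre of its underside; z along its axis.
- jar_blue: Loose amber glass sample jar with a blue screw cap, upright: body 36 mm across, cap 38 mm across and 16 mm high, 62 mm tall in all, 75 to 155 g. Origin: centre of its underside; z along its axis.
- jar_green: Loose amber glass sample jar with a green screw cap, upright: body 36 mm across, cap 38 mm across and 16 mm high, 62 mm tall in all, 75 to 155 g. Origin: centre of its underside; z along its axis.
- jar_white: Loose amber glass sample jar with a white screw cap, upright: body 36 mm across, cap 38 mm across and 16 mm high, 62 mm tall in all, 75 to 155 g. Origin: centre of its underside; z along its axis.
- cradle_red: Fixed red square cradle on the delivery tray, 54 x 54 mm, rim 16 mm above its underside, inside 46 x 46 mm, inner floor 4 mm above its underside; the jar with the red cap starts in it, and the cradle stays where it is. Origin: centre of its underside (on the tray's 8 mm plate); x across the tray's row, y along it. The four cradles stand in a row at 62 mm pitch, in any order.
- cradle_blue: Fixed blue square cradle on the delivery tray, 54 x 54 mm, rim 16 mm above its underside, inside 46 x 46 mm, inner floor 4 mm above its underside; the jar with the blue cap starts in it, and the cradle stays where it is. Origin: centre of its underside (on the tray's 8 mm plate); x across the tray's row, y along it. The four cradles stand in a row at 62 mm pitch, in any order.
- cradle_green: Fixed green square cradle on the delivery tray, 54 x 54 mm, rim 16 mm above its underside, inside 46 x 46 mm, inner floor 4 mm above its underside; the jar with the green cap starts in it, and the cradle stays where it is. Origin: centre of its underside (on the tray's 8 mm plate); x across the tray's row, y along it. The four cradles stand in a row at 62 mm pitch, in any order.
- cradle_white: Fixed white square cradle on the delivery tray, 54 x 54 mm, rim 16 mm above its underside, inside 46 x 46 mm, inner floor 4 mm above its underside; the jar with the white cap starts in it, and the cradle stays where it is. Origin: centre of its underside (on the tray's 8 mm plate); x across the tray's row, y along it. The four cradles stand in a row at 62 mm pitch, in any order.
- tray_mark: Fixed yellow block on one end of the dark grey delivery tray (plate 84 x 340 x 8 mm; a like black block is on the other end), 60 x 26 x 22 mm, in line with the cradles, its centre 55 mm from that of the first cradle, on either end of the row. Origin: centre of its underside, on the tray's plate. The tray is to the left or to the right of the robot's middle, the rack on the other side.
- rack: Fixed white weighing rack, 72 x 252 mm, with four stalls in a row along its y axis, centred at y = +93, +31, -31 and -93 mm (x = 0). Each stall is 64 mm (x) by 58 mm (y) inside, its floor 8 mm and its 4 mm thick walls' tops 22 mm above the underside. A yellow block (60 x 26 mm, 30 mm high, centred at y = +140 mm) marks its +y end. Origin: centre of its underside, on the bench.

How it is judged:
By the outcome, as a careful person would: the job done as asked, in the order asked, and still so for the second after the job is handed in, with the robot touching nothing.
It also fails if it takes over 102 s, if anything falls off the work surface, if the arm or the gripper's body presses on something with over 40 N, if the wrist force passes 120 N, or if a joint passes its speed limit or range.

### The arm

A 7-joint arm with a two-finger parallel gripper is mounted at the origin on the work surface. World frame = base frame: x ahead of the robot, y to its left, z up, the work surface at z = 0. Lengths are in m, angles in rad, forces in N, time in s.
With the tool pointing down it reaches from about 0.425 to 0.825 m from the base axis. Payload 3.6 kg.
Tool frame: the origin (TCP) lies at the very end of the fingers, on their centre line; the grasp point (between the pads) lies 19 mm behind it (ctrl.grip_depth is the distance from the TCP to the grasp point, in m); x points along the fingers, z is the direction in which the jaws open and shut, and the axes are right-handed (so a half turn about x gives the same grasp; the last joint's range is limited). The gripper opens to 85 mm and grips with 20 to 120 N. Pads are 22 mm wide; open, the fingers measure 114 mm over their backs; the gripper's body (76 mm by 85 mm) begins 54 mm behind the grasp point. The pads swing forward as they close: fully open they stand 13 mm farther back than shut.
Start: joints at [1.196, 0.615, -0.013, 1.423, 0.008, 1.103, -0.04], TCP at [0.222, -0.611, 0.199] pointing down, gripper open.
Joint ranges: [-3.12, 3.12], [-0.3, 2.06], [-1.34, 1.32], [0.26, 2.42], [-1.36, 4.5], [0.01, 1.98], [-2.84, 2.84]. Speed limits (rad/s): [2.79, 2.79, 3.14, 3.14, 3.14, 3.14, 3.14].

### API

Orientations are given as a rotation vector (axis times angle).
In Python, from rig import ctrl gives the robot as it stands.
- The arm moves only by the shell command python3 -m inch 'ROWS' [FORCE]. ROWS is JSON, a list of rows, each an object with "delta_rot": the turn, a rotation vector about the tool's x, y, z in rad, a list of three; "xyz": the shift along the tool's x, y, z in cm, a list of three; "claw": the gripper command: -1 is shut, 1 is fully open, values between are in proportion. A call has 1 to 20 rows; each row is the pose to reach, as a shift and turn from the pose commanded when the call began, along the tool's axes at that moment; what a row does not reach only later rows make up. A row lasts 1/12 s, in which the tool goes at most 41.7 mm and 7.16 degrees, less where a joint would pass 70% of its speed; a pose out of reach is approached as far as the arm can. A call with a gripper value outside its range is refused whole. The fingers move at their own pace and stop on an object; FORCE is the grip in N (left out, the last holds). Time passes only in rows, so rows that repeat a pose let the fingers close. It gives the time, the measured TCP pose, the force and the opening at its end, in the units of the state.
- ctrl.state(): the state, without advancing time (a new reading comes with each control period).
- ctrl.camera(name): name is "scene" or "top" or "wrist"; returns a dict with "frame" (400x640x3 uint8, red, green, blue), "range_z" (400x640 float32, m along the optical axis (not along the pixel's ray), 0 where there is no reading), "fx", "fy", "cx", "cy" (pixels), "extrinsics" (4x4, takes a point from camera to world coordinates); the wrist camera has in their place "mount" (4x4, takes a point from camera to tool coordinates, whose origin is the TCP and whose axes are the tool frame's). Camera axes: x right, y up, looking along -z (the intrinsics and any distortion apply to the point x, -y, -z); pixel columns grow to the right and rows downward; lengths in m; the calibration is good to about 2 mm. A picture is of the moment at which its call begins: read the wrist's pose just before it.
- ctrl.finish_job(): hands the job in, once; it reports no verdict.
The state is a dict: "time_s": time; "qpos": joint angles; "joint_velocities": joint speeds; "joint_efforts": joint torques, N m; "eef_pos": TCP position; "orientation": TCP orientation; "force": force on the tool from outside, world axes, zero at the start; "ft_torque": the same for the moment, N m; "finger_gap": opening from 0.0 (shut) to 1.0 (fully open).
Only numpy, scipy, OpenCV 4.12 (cv2) and the standard library are available. Lean on these libraries where they do the work, as an engineer would, in place of code of your own. Each camera call takes 0.05 s, during which the arm holds its last target. There are 200 camera calls.

## Working session

There is one attempt and no reset: what is moved stays moved. The work goes in short steps, Python scripts to look and compute and a shell command to move; the robot and the scene stay as the last step left them, time stands still between calls to the robot, and variables do not carry over. Pictures are saved under pics/ and viewed, about 12 in all and at most 16, crops included, and the job is handed in when it is done.

```bash
mkdir -p pics; ls
python3 - <<'E'
from rig import ctrl
import cv2
s=ctrl.state(); print(s)
for n in ("top","scene"):
    c=ctrl.camera(n); cv2.imwrite(f"pics/{n}0.png",c["frame"][:,:,::-1]); print(n,c["fx"],c["fy"],c["cx"],c["cy"],c["extrinsics"].round(4).tolist(),[k for k in c])
E
```

```text
pics
{'time_s': 0.0, 'qpos': array([ 1.19651854,  0.61592293, -0.01264517,  1.4249518 ,  0.00805551,
        1.10339665, -0.04044213]), 'joint_velocities': array([ 0.00086771, -0.00238963, -0.0018065 , -0.00124362,  0.00100183,
       -0.00139806,  0.00050945]), 'joint_efforts': array([ 3.88298895e-04, -4.69218564e+01,  2.59186635e-01, -1.71033007e+01,
        1.00132145e-02,  9.74937313e-03,  6.99820873e-06]), 'eef_pos': array([ 0.2212628 , -0.61025155,  0.19781824]), 'orientation': array([ 0.95084419,  1.35610293, -0.94832362]), 'force': array([-0.54158737, -0.07400462,  0.40029043]), 'ft_torque': array([ 0.00079128, -0.02536343, -0.02354985]), 'finger_gap': 1.0009704771626877}
top 429.80402827195 429.80402827195 321.52382173456004 202.68486666538803 [[-0.0216, 0.9821, -0.1873, 0.3182], [-0.9997, -0.0227, -0.0037, 0.012], [-0.0079, 0.1872, 0.9823, 1.1207], [0.0, 0.0, 0.0, 1.0]] ['frame', 'range_z', 'fx', 'fy', 'cx', 'cy', 'extrinsics']
scene 512.8278683535902 512.8278683535902 321.265414224458 205.88946022364567 [[-0.1894, -0.6151, 0.7654, 1.3309], [0.9818, -0.108, 0.1562, 0.1873], [-0.0134, 0.781, 0.6243, 0.7013], [0.0, 0.0, 0.0, 1.0]] ['frame', 'range_z', 'fx', 'fy', 'cx', 'cy', 'extrinsics']
```

View pics/top0.png

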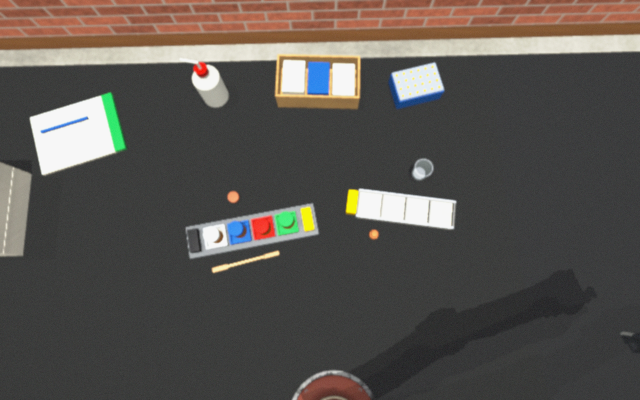

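View pics/scene0.png

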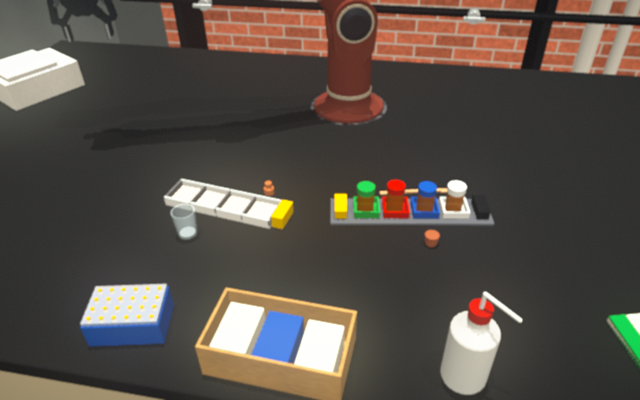

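The tray is on the left with order green, red, blue, white from its yellow block. The rack is on the right, with its yellow block toward the middle. So green goes to −93, red to −31, blue to +31 and white to +93. Next I'll measure them.

```bash
cat > h.py <<'E'
import numpy as np, cv2
from scipy.spatial.transform import Rotation as R
from rig import ctrl
def rays(c,uv,E=None):
    uv=np.atleast_2d(uv).astype(float); E=c["extrinsics"] if E is None else E
    d=np.c_[(uv[:,0]-c["cx"])/c["fx"],-(uv[:,1]-c["cy"])/c["fy"],-np.ones(len(uv))]
    return E[:3,3],d@E[:3,:3].T
def onplane(c,uv,z,E=None):
    o,d=rays(c,uv,E); return o+d*((z-o[2])/d[:,2])[:,None]
def cloud(c):
    v,u=np.mgrid[:400,:640]; uv=np.c_[u.ravel(),v.ravel()]
    o,d=rays(c,uv); return (o+d*c["range_z"].ravel()[:,None]).reshape(400,640,3)
def mask(c,col):
    h,s,v=cv2.split(cv2.cvtColor(c["frame"],cv2.COLOR_RGB2HSV)); h=h.astype(int)
    if col=="white": m=(s<50)&(v>150)
    else:
        lo,hi={"red":(-8,8),"green":(45,85),"blue":(95,125),"yellow":(22,35)}[col]
        hh=np.where(h>170,h-180,h); m=(hh>=lo)&(hh<=hi)&(s>120)&(v>60)
    return m
def go(p,yaw):
    """shift (cm, tool axes) and turn from commanded~measured pose; yaw = world angle of tool z; tool x down"""
    s=ctrl.state(); A=R.from_rotvec(s["orientation"])
    z=np.array([np.cos(yaw),np.sin(yaw),0]); x=np.array([0,0,-1.]); y=np.cross(z,x)
    B=R.from_matrix(np.c_[x,y,z])
    print("xyz",(A.inv().apply(np.array(p)-s["eef_pos"])*100).round(2).tolist(),"rot",(A.inv()*B).as_rotvec().round(4).tolist(), "deg",np.degrees((A.inv()*B).magnitude()).round(1))
E
python3 - <<'E'
from h import *
s=ctrl.state(); print("tool axes",R.from_rotvec(s["orientation"]).as_matrix().round(3).tolist())
c=ctrl.camera("top"); P=cloud(c)
for col in ("red","green","blue","white"):
    m=mask(c,col)&(P[...,2]>.058)&(P[...,2]<.09)
    m[:200]=m[:200]&False; m[260:]=False; m[:,:195]=False; m[:,305:]=False
    q=P[m]; uv=np.argwhere(m)[:,::-1]
    (ctr,r)=cv2.minEnclosingCircle(uv.astype(np.float32))
    print(col,m.sum(),q.mean(0).round(4),"ray",onplane(c,uv.mean(0),.074)[0].round(4),onplane(c,ctr,.074)[0].round(4),r)
# rack by top outline, tray by plate
for n in ("top","scene"):
    c=ctrl.camera(n);P=cloud(c)
    reg=(P[...,0]>.35)&(P[...,0]<.75)&(abs(P[...,1])<.4)&(P[...,2]>.003)
    wm=mask(c,"white")&reg&(P[...,1]<-.03)&(P[...,2]<.028); k,l,st,ce=cv2.connectedComponentsWithStats(wm.astype(np.uint8))
    i=1+np.argmax(st[1:,4]); uv=np.argwhere(l==i)[:,::-1]
    q=onplane(c,uv,.022)[:,:2].astype(np.float32); r=cv2.minAreaRect(q*1000); print(n,"rack",r, P[l==i].mean(0).round(4))
    for sgn,nm,z in ((1,"traymark",.03),(-1,"rackmark",.03)):
        ym=mask(c,"yellow")&reg&(P[...,1]*sgn>0.0)&(P[...,2]>.02); uv=np.argwhere(ym)[:,::-1]
        print(n,nm,len(uv),cv2.minAreaRect((onplane(c,uv,z)[:,:2]*1000).astype(np.float32)),P[ym].mean(0).round(4))
E
```

```text
tool axes [[-0.001, 0.94, 0.341], [0.002, 0.341, -0.94], [-1.0, -0.0, -0.002]]
red 195 [0.4644 0.1662 0.0733] ray [0.4643 0.1661 0.074 ] [0.464  0.1662 0.074 ] 7.890239238739014
green 188 [0.4795 0.1058 0.0732] ray [0.4794 0.1057 0.074 ] [0.4796 0.1062 0.074 ] 7.850259304046631
blue 192 [0.4592 0.2294 0.0733] ray [0.4591 0.2293 0.074 ] [0.4591 0.2293 0.074 ] 7.8743062019348145
white 200 [0.4465 0.2884 0.0729] ray [0.4464 0.2881 0.074 ] [0.4466 0.2883 0.074 ] 8.143741607666016
top rack ((508.1052551269531, -201.18328857421875), (251.6576385498047, 77.44503021240234), 81.31578063964844) [ 0.5091 -0.2031  0.0112]
top traymark 235 ((486.3053894042969, 70.79010009765625), (63.97282028198242, 59.66761016845703), 88.7063217163086) [0.4854 0.055  0.03  ]
top rackmark 233 ((529.0073852539062, -62.50105285644531), (25.922372817993164, 60.8861083984375), 81.14766693115234) [ 0.5286 -0.0624  0.0298]
scene rack ((518.3241577148438, -196.15362548828125), (259.4207458496094, 93.12783813476562), 81.17550659179688) [ 0.5082 -0.1965  0.0122]
scene traymark 286 ((488.748291015625, 87.85814666748047), (67.8501968383789, 83.77909088134766), 9.719792366027832) [0.4922 0.0648 0.0303]
scene rackmark 290 ((535.0346069335938, -58.46207809448242), (29.926671981811523, 69.41720581054688), 81.717041015625) [ 0.5338 -0.0591  0.0285]
```

```bash
cat >> h.py <<'E'
TY,RY=np.radians(10.2),np.radians(-8.7)
JAR=dict(green=(.4795,.1060),red=(.4642,.1662),blue=(.4591,.2293),white=(.4466,.2882))
STALL=dict(green=(.4937,-.293),red=(.5030,-.2316),blue=(.5124,-.1703),white=(.5217,-.1090))
E
python3 - <<'E'
from h import *
c=ctrl.camera("top");P=cloud(c)
print("glass",P[160:180:3,410:436:4,:].reshape(-1,3)[P[160:180:3,410:436:4,2].ravel()>.02].round(3).tolist()[:8], onplane(c,[[419,174],[423,163]],.0).round(3))
go((.5,-.25,.2),RY); go(JAR["green"]+(.15,),TY)
E
```

```text
glass [[0.625, -0.233, 0.061], [0.628, -0.245, 0.053], [0.626, -0.254, 0.058], [0.625, -0.238, 0.036], [0.626, -0.25, 0.03], [0.622, -0.257, 0.045], [0.618, -0.264, 0.057], [0.611, -0.223, 0.056]] [[ 0.604 -0.247  0.   ]
 [ 0.635 -0.26   0.   ]]
xyz [-0.12, 38.48, -24.42] rot [-1.0711, -0.0008, -0.0005] deg 61.4
xyz [4.91, 48.69, -58.59] rot [-1.401, -0.0007, -0.0006] deg 80.3
```

```bash
python3 -m inch '[{"xyz":[0,19,-12],"delta_rot":[-0.5,0,0],"claw":0.5},{"xyz":[0,19,-12],"delta_rot":[-0.5,0,0],"claw":0.5},{"xyz":[0,19,-12],"delta_rot":[-0.5,0,0],"claw":0.5},{"xyz":[0,19,-12],"delta_rot":[-0.5,0,0],"claw":0.5},{"xyz":[0,38,-24],"delta_rot":[-1.07,0,0],"claw":0.5},{"xyz":[0,38,-24],"delta_rot":[-1.07,0,0],"claw":0.5},{"xyz":[0,38,-24],"delta_rot":[-1.07,0,0],"claw":0.5},{"xyz":[0,38,-24],"delta_rot":[-1.07,0,0],"claw":0.5},{"xyz":[0,38,-24],"delta_rot":[-1.07,0,0],"claw":0.5},{"xyz":[0,38,-24],"delta_rot":[-1.07,0,0],"claw":0.5},{"xyz":[0,38,-24],"delta_rot":[-1.07,0,0],"claw":0.5},{"xyz":[4.9,48.7,-58.6],"delta_rot":[-1.4,0,0],"claw":0.5},{"xyz":[4.9,48.7,-58.6],"delta_rot":[-1.4,0,0],"claw":0.5},{"xyz":[4.9,48.7,-58.6],"delta_rot":[-1.4,0,0],"claw":0.5},{"xyz":[4.9,48.7,-58.6],"delta_rot":[-1.4,0,0],"claw":0.5},{"xyz":[4.9,48.7,-58.6],"delta_rot":[-1.4,0,0],"claw":0.5},{"xyz":[4.9,48.7,-58.6],"delta_rot":[-1.4,0,0],"claw":0.5},{"xyz":[4.9,48.7,-58.6],"delta_rot":[-1.4,0,0],"claw":0.5},{"xyz":[4.9,48.7,-58.6],"delta_rot":[-1.4,0,0],"claw":0.5},{"xyz":[4.9,48.7,-58.6],"delta_rot":[-1.4,0,0],"claw":0.5}]' 40
python3 - <<'E'
from h import *
s=ctrl.state(); print(s["qpos"].round(2))
c=ctrl.camera("wrist"); cv2.imwrite("pics/w1.png",c["frame"][:,:,::-1])
T=np.eye(4);T[:3,:3]=R.from_rotvec(s["orientation"]).as_matrix();T[:3,3]=s["eef_pos"]; E=T@c["mount"]
for col in("green","red"):
    m=mask(c,col).astype(np.uint8)
    v,u=np.nonzero(m); z=onplane(c,np.c_[u,v],0,E); o,d=rays(c,np.c_[u,v],E); P=o+d*c["range_z"][v,u][:,None]
    k=P[:,2]>.06
    if k.sum()>20: uv=np.c_[u,v][k]; ct,r=cv2.minEnclosingCircle(uv.astype(np.float32)); print(col,k.sum(),uv.mean(0),ct,r,P[k].mean(0).round(4),onplane(c,ct,.074,E)[0].round(4))
go(JAR["green"]+(.038,),TY)
E
```

```text
time_s: 1.97
eef_pos: [0.479, 0.1097, 0.1501]
orientation: [-0.14, 1.566, 0.143]
force: [-0.2, -0.3, 0.2]
finger_gap: 0.748
[ 0.05  0.47 -0.45  1.93  0.27  0.81 -0.37]
green 1802 [321.50166482 195.06770255] (324.3333435058594, 187.3333282470703) 32.36091995239258 [0.4799 0.1114 0.0755] [0.481  0.1175 0.074 ]
red 1945 [316.08894602 116.48380463] (318.1224365234375, 113.68367004394531) 29.38863754272461 [0.4656 0.1683 0.0753] [0.4667 0.1705 0.074 ]
xyz [11.19, -1.29, -0.09] rot [0.0124, 0.002, -0.0082] deg 0.9
```

View pics/w1.png

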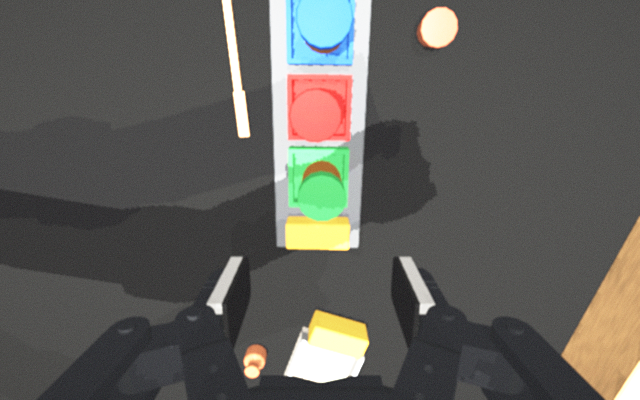

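The wrist view shows green at (322,195), red at (316,115) and blue beyond. Nothing is blocking, but the arm was still settling, so I'll let it settle and measure again.

```bash
python3 -m inch '[{"xyz":[0,0,0],"delta_rot":[0,0,0],"claw":0.5},{"xyz":[0,0,0],"delta_rot":[0,0,0],"claw":0.5},{"xyz":[0,0,0],"delta_rot":[0,0,0],"claw":0.5},{"xyz":[0,0,0],"delta_rot":[0,0,0],"claw":0.5}]'
cat >> h.py <<'E'
def wrist(cols,save=None):
    s=ctrl.state(); c=ctrl.camera("wrist")
    if save: cv2.imwrite(save,c["frame"][:,:,::-1])
    T=np.eye(4);T[:3,:3]=R.from_rotvec(s["orientation"]).as_matrix();T[:3,3]=s["eef_pos"]; E=T@c["mount"]
    for col in cols:
        v,u=np.nonzero(mask(c,col)); o,d=rays(c,np.c_[u,v],E); P=o+d*c["range_z"][v,u][:,None]
        k=(P[:,2]>.071)&(P[:,2]<.085)
        if k.sum()>20:
            ct,r=cv2.minEnclosingCircle((P[k][:,:2]*1000).astype(np.float32)); print(col,k.sum(),P[k].mean(0).round(4),np.round(ct,1),round(r,1))
E
python3 - <<'E'
from h import *
print(ctrl.state()["eef_pos"].round(4)); wrist(("green","red","blue"))
go(JAR["green"]+(.038,),TY)
E
```

```text
time_s: 2.35
eef_pos: [0.48, 0.1038, 0.1501]
orientation: [-0.137, 1.566, 0.135]
force: [0.4, 0.0, 0.3]
finger_gap: 0.746
[0.48   0.1038 0.1501]
green 1723 [0.4804 0.1094 0.0743] [480.5 108.5] 18.9
red 2161 [0.465  0.169  0.0744] [464.6 168.9] 18.9
blue 228 [0.4625 0.2226 0.074 ] [460.  231.1] 18.8
xyz [11.21, 0.23, -0.02] rot [-0.0045, 0.0, 0.0009] deg 0.3
```

```bash
python3 -m inch '[{"xyz":[3,0.35,0],"delta_rot":[0,0,0],"claw":0.5},{"xyz":[6,0.35,0],"delta_rot":[0,0,0],"claw":0.5},{"xyz":[8.5,0.35,0],"delta_rot":[0,0,0],"claw":0.5},{"xyz":[10,0.35,0],"delta_rot":[0,0,0],"claw":0.5},{"xyz":[11.1,0.35,0],"delta_rot":[0,0,0],"claw":0.5},{"xyz":[11.1,0.35,0],"delta_rot":[0,0,0],"claw":0.5},{"xyz":[11.1,0.35,0],"delta_rot":[0,0,0],"claw":0.5},{"xyz":[11.1,0.35,0],"delta_rot":[0,0,0],"claw":-1},{"xyz":[11.1,0.35,0],"delta_rot":[0,0,0],"claw":-1},{"xyz":[11.1,0.35,0],"delta_rot":[0,0,0],"claw":-1},{"xyz":[11.1,0.35,0],"delta_rot":[0,0,0],"claw":-1},{"xyz":[11.1,0.35,0],"delta_rot":[0,0,0],"claw":-1},{"xyz":[11.1,0.35,0],"delta_rot":[0,0,0],"claw":-1},{"xyz":[11.1,0.35,0],"delta_rot":[0,0,0],"claw":-1},{"xyz":[11.1,0.35,0],"delta_rot":[0,0,0],"claw":-1}]' 40
python3 -c "
from h import *
go(JAR['green']+(.14,),TY);go((.505,-.09,.14),0);go(STALL['green']+(.14,),RY)"
```

```text
time_s: 3.65
eef_pos: [0.4722, 0.1082, 0.0438]
orientation: [-0.145, 1.576, 0.135]
force: [-18.0, -3.5, 47.2]
finger_gap: 0.0
xyz [-9.62, -0.4, 0.58] rot [0.0002, -0.0104, 0.005] deg 0.7
xyz [-9.51, -20.14, -0.39] rot [0.1782, -0.0099, 0.0059] deg 10.2
xyz [-9.36, -39.92, -5.1] rot [0.3301, -0.0095, 0.0067] deg 18.9
```

Run:
```python
from h import *
s=ctrl.state();print(s["force"],s["eef_pos"],s["finger_gap"])
a=ctrl.camera("scene")["frame"][130:280,280:500,::-1];w=ctrl.camera("wrist")["frame"][:,:,::-1]
cv2.imwrite("pics/s2.png",np.vstack([cv2.resize(a,(640,436)),])); cv2.imwrite("pics/w2.png",w)
```

```text
[-18.0101311   -3.46757068  47.1718844 ] [0.47223006 0.10822968 0.04384522] 0.000345651014619968
```

View pics/s2.png

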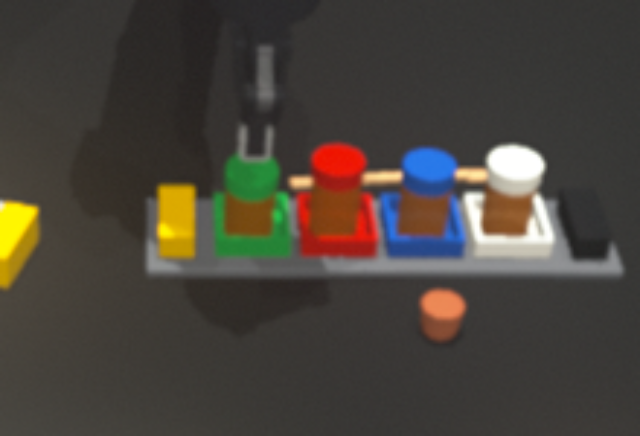

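View pics/w2.png

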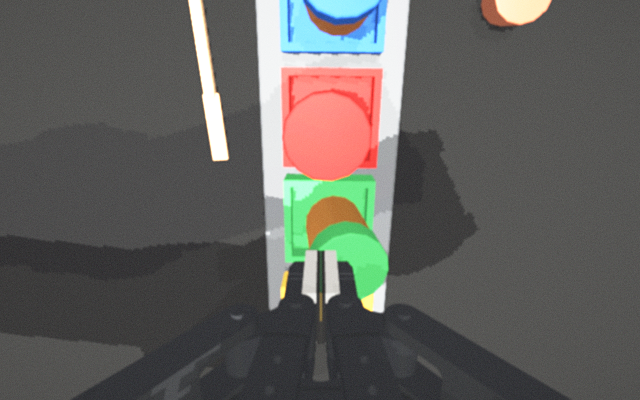

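The jar is still standing in its cradle, but the shut fingers are at or on its cap: finger tips at (320,255), cap at (347,260) in the wrist view. Depth should show where the fingers and jar really are.

Run:
```python
from h import *
c=ctrl.camera("scene");P=cloud(c)
def px(x,y): return int(280+x*220/640),int(130+y*150/436)
for n,(x,y) in dict(fl=(243,135),fr=(268,135),fl2=(241,150),fr2=(271,150),gap=(255,140),palm=(262,90),captop1=(233,160),captop2=(275,162),capside=(252,180),body=(248,210),redtop=(338,155),redbody=(335,210)).items():
    u,v=px(x,y); print(n,(u,v),P[v,u].round(3),c["frame"][v,u])
s=ctrl.state();c=ctrl.camera("wrist")
T=np.eye(4);T[:3,:3]=R.from_rotvec(s["orientation"]).as_matrix();T[:3,3]=s["eef_pos"]; E=T@c["mount"]
for u,v in [(312,255),(332,255),(312,290),(350,240),(375,265),(365,285),(355,250),(330,210),(345,215),(330,130)]:
    o,d=rays(c,(u,v),E); print((u,v),(o+d[0]*c["range_z"][v,u]).round(3),c["frame"][v,u])
c=ctrl.camera("top");P=cloud(c);m=mask(c,"green")&(P[...,2]>.055)&(P[...,2]<.09)&(abs(P[...,1]-.1)<.06)&(P[...,0]<.55)
q=P[m];print("top green",m.sum(),q.mean(0).round(4) if len(q) else 0, cv2.minEnclosingCircle((q[:,:2]*1000).astype(np.float32)) if len(q) else 0)
A=np.c_[q[:,:2]-q[:,:2].mean(0),np.ones(len(q))];print("plane",np.linalg.lstsq(A,q[:,2],rcond=None)[0])
```

```text
fl (363, 176) [0.479 0.101 0.097] [129 127 122]
fr (372, 176) [0.478 0.119 0.098] [126 123 118]
fl2 (362, 181) [0.479 0.1   0.083] [114 112 106]
fr2 (373, 181) [0.36  0.113 0.001] [88 84 81]
gap (367, 178) [0.486 0.11  0.097] [46 44 43]
palm (370, 160) [0.529 0.118 0.17 ] [106 105 103]
captop1 (360, 185) [0.485 0.097 0.077] [ 38 124  54]
captop2 (374, 185) [0.476 0.124 0.074] [ 45 106  52]
capside (366, 191) [0.498 0.111 0.073] [ 38 128  54]
body (365, 202) [0.502 0.11  0.048] [121  75  19]
redtop (396, 183) [0.458 0.168 0.072] [239  18   0]
redbody (395, 202) [0.484 0.171 0.043] [139  65  17]
(312, 255) [0.468 0.119 0.085] [218 216 211]
(332, 255) [0.476 0.121 0.086] [217 215 210]
(312, 290) [0.469 0.12  0.112] [207 203 199]
(350, 240) [0.484 0.125 0.075] [106 238 138]
(375, 265) [0.499 0.114 0.075] [ 96 228 124]
(365, 285) [0.496 0.103 0.075] [101 228 129]
(355, 250) [0.488 0.12  0.076] [108 239 139]
(330, 210) [0.476 0.125 0.04 ] [185 123  63]
(345, 215) [0.483 0.127 0.05 ] [175 112  53]
(330, 130) [0.466 0.172 0.074] [255 135 128]
top green 0 0 0
plane [0. 0. 0.]<stdin>:12: RuntimeWarning: Mean of empty slice.
  ret = um.true_divide(
```

```bash
python3 -m inch '[{"xyz":[-0.5,0,0],"delta_rot":[0,0,0],"claw":-1},{"xyz":[-1,0,0],"delta_rot":[0,0,0],"claw":-1},{"xyz":[-2,0,0],"delta_rot":[0,0,0],"claw":-1},{"xyz":[-4,0,0],"delta_rot":[0,0,0],"claw":-1},{"xyz":[-6,0,0],"delta_rot":[0,0,0],"claw":-1},{"xyz":[-8,0,0],"delta_rot":[0,0,0],"claw":-1},{"xyz":[-8,0,0],"delta_rot":[0,0,0],"claw":-1},{"xyz":[-8,0,0],"delta_rot":[0,0,0],"claw":-1}]'
python3 - <<'E'
from h import *
s=ctrl.state();c=ctrl.camera("wrist");cv2.imwrite("pics/w3.png",c["frame"][:,:,::-1])
d=np.load if 0 else None
v,u=np.mgrid[:400,:640];uv=np.c_[u.ravel(),v.ravel()];o,dd=rays(c,uv,c["mount"]);P=(o+dd*c["range_z"].ravel()[:,None]).reshape(400,640,3)
print("mount",c["mount"].round(4).tolist())
for r in range(240,320,8): print(r,[P[r,x].round(3).tolist() for x in (312,332)],c["frame"][r,312])
a=ctrl.camera("scene");cv2.imwrite("pics/s3.png",cv2.resize(a["frame"][100:250,280:500,::-1],(640,436)))
wrist(("green","red","blue"))
E
```

```text
time_s: 4.57
eef_pos: [0.4802, 0.1094, 0.1203]
orientation: [-0.138, 1.563, 0.139]
force: [-0.3, 0.4, -0.8]
finger_gap: 0.0
mount [[0.0006, 0.3157, -0.9489, -0.1755], [-0.0003, 0.9489, 0.3157, 0.0817], [1.0, 0.0001, 0.0007, 0.0005], [0.0, 0.0, 0.0, 1.0]]
240 [[0.09, -0.043, -0.007], [0.089, -0.043, 0.01]] [255 254 145]
248 [[0.09, -0.051, -0.007], [0.09, -0.051, 0.01]] [255 254 146]
256 [[-0.043, 0.012, -0.003], [-0.042, 0.011, 0.005]] [214 211 206]
264 [[-0.05, 0.012, -0.003], [-0.05, 0.012, 0.005]] [217 215 209]
272 [[-0.056, 0.012, -0.003], [-0.056, 0.011, 0.005]] [219 216 210]
280 [[-0.061, 0.011, -0.003], [-0.061, 0.011, 0.005]] [212 210 206]
288 [[-0.067, 0.012, -0.003], [-0.067, 0.012, 0.005]] [208 207 202]
296 [[-0.071, 0.011, -0.003], [-0.074, 0.013, 0.004]] [243 241 238]
304 [[-0.078, 0.013, -0.002], [-0.078, 0.012, 0.004]] [51 51 54]
312 [[-0.082, 0.012, -0.002], [-0.083, 0.013, 0.004]] [51 53 58]
green 2149 [0.4801 0.1098 0.0743] [480.4 109.2] 18.7
red 2046 [0.4667 0.1668 0.0744] [464.8 168.9] 18.9
blue 226 [0.4626 0.2215 0.0739] [459.7 231.3] 18.5
```

View pics/s3.png

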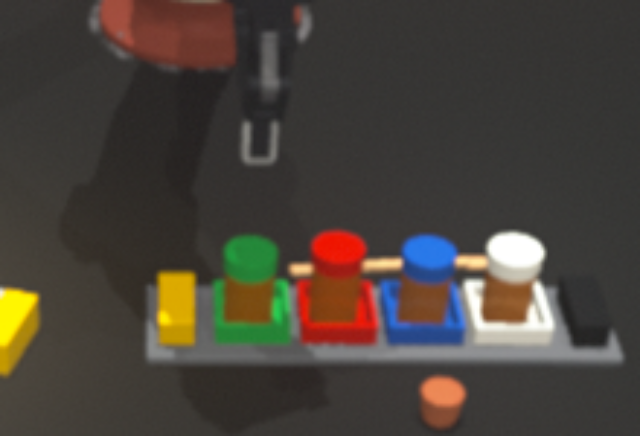

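View pics/w3.png

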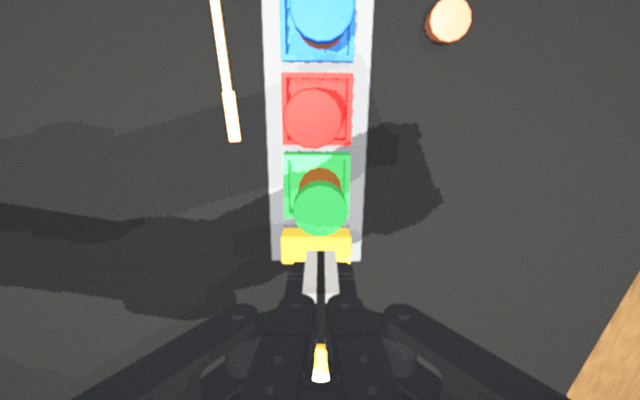

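The wrist depth shows that the real fingertips sit about 38 mm behind the reported TCP, so the fingers shut on top of the cap. The jar is unharmed: upright and at the same place. I'll go about 31 mm lower than the sheet suggests, and check the force before closing.

```bash
python3 -m inch '[{"xyz":[0,0,0],"delta_rot":[0,0,0],"claw":0.5},{"xyz":[0,0,0],"delta_rot":[0,0,0],"claw":0.5},{"xyz":[0,0,0],"delta_rot":[0,0,0],"claw":0.5},{"xyz":[0,0,0],"delta_rot":[0,0,0],"claw":0.5},{"xyz":[2,0,0],"delta_rot":[0,0,0],"claw":0.5},{"xyz":[4,0,0],"delta_rot":[0,0,0],"claw":0.5},{"xyz":[6,0,0],"delta_rot":[0,0,0],"claw":0.5},{"xyz":[8,0,0],"delta_rot":[0,0,0],"claw":0.5},{"xyz":[9.5,0,0],"delta_rot":[0,0,0],"claw":0.5},{"xyz":[10.5,0,0],"delta_rot":[0,0,0],"claw":0.5},{"xyz":[11.1,0,0],"delta_rot":[0,0,0],"claw":0.5},{"xyz":[11.1,0,0],"delta_rot":[0,0,0],"claw":0.5},{"xyz":[11.1,0,0],"delta_rot":[0,0,0],"claw":0.5}]'
python3 - <<'E'
from h import *
print("gd",ctrl.grip_depth)
a=ctrl.camera("scene")["frame"];b=ctrl.camera("wrist")["frame"]
cv2.imwrite("pics/s4.png",np.hstack([cv2.resize(a[130:280,300:450],(400,400)),b[:,120:520]])[:,:,::-1])
E
```

```text
time_s: 5.8
eef_pos: [0.4793, 0.1095, 0.0083]
orientation: [-0.139, 1.566, 0.139]
force: [0.5, -0.8, 0.3]
finger_gap: 0.75
gd 0.0187
```

View pics/s4.png

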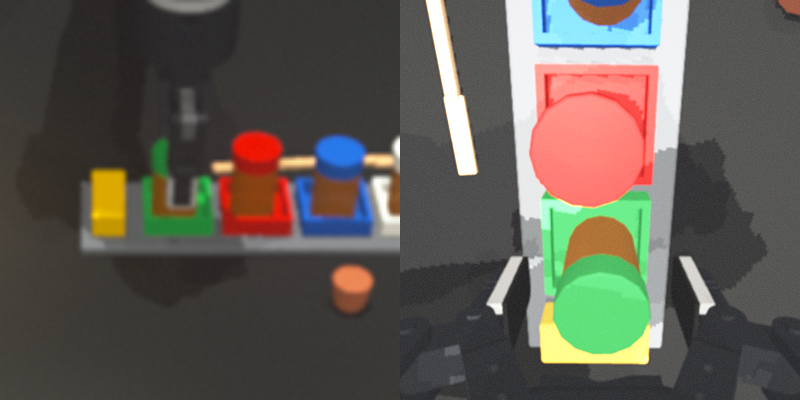

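The right-hand wrist view shows the jar centred between the pads, and there is no contact force. In the scene view the finger looks a few mm toward +y, so I'll check that with depth before closing.

Run:
```python
from h import *
c=ctrl.camera("scene");P=cloud(c);f=c["frame"]
for v in (190,194,198,202,206):
    print(v,[(u,P[v,u].round(3).tolist(),f[v,u].tolist()) for u in range(354,382,3)])
```

```text
190 [(354, [0.397, 0.074, -0.003], [46, 40, 38]), (357, [0.487, 0.091, 0.065], [41, 95, 47]), (360, [0.498, 0.098, 0.074], [36, 121, 51]), (363, [0.533, 0.108, 0.102], [48, 48, 42]), (366, [0.535, 0.114, 0.104], [47, 44, 44]), (369, [0.534, 0.12, 0.103], [45, 42, 41]), (372, [0.536, 0.126, 0.106], [47, 42, 42]), (375, [0.538, 0.132, 0.109], [49, 45, 44]), (378, [0.394, 0.128, 0.001], [57, 52, 50]), (381, [0.391, 0.135, 0.0], [124, 96, 71])]
194 [(354, [0.42, 0.077, 0.003], [42, 37, 35]), (357, [0.481, 0.091, 0.05], [63, 71, 37]), (360, [0.496, 0.098, 0.063], [40, 121, 52]), (363, [0.538, 0.109, 0.096], [55, 68, 54]), (366, [0.545, 0.115, 0.102], [53, 50, 49]), (369, [0.542, 0.121, 0.1], [53, 50, 50]), (372, [0.54, 0.126, 0.099], [50, 47, 47]), (375, [0.54, 0.132, 0.1], [48, 44, 42]), (378, [0.409, 0.13, 0.001], [59, 51, 49]), (381, [0.404, 0.136, -0.001], [177, 138, 95])]
198 [(354, [0.46, 0.082, 0.023], [38, 137, 57]), (357, [0.483, 0.091, 0.041], [90, 90, 33]), (360, [0.495, 0.099, 0.052], [113, 71, 16]), (363, [0.516, 0.107, 0.069], [136, 131, 124]), (366, [0.527, 0.114, 0.078], [
[... 447 characters left out ...]
7], [46, 42, 41]), (369, [0.527, 0.12, 0.069], [46, 42, 41]), (372, [0.515, 0.125, 0.06], [120, 118, 108]), (375, [0.454, 0.127, 0.013], [37, 163, 62]), (378, [0.466, 0.134, 0.024], [67, 180, 92]), (381, [0.446, 0.14, 0.009], [129, 105, 108])]
206 [(354, [0.488, 0.086, 0.024], [44, 135, 59]), (357, [0.485, 0.092, 0.022], [101, 83, 30]), (360, [0.495, 0.099, 0.031], [117, 73, 18]), (363, [0.519, 0.108, 0.051], [136, 129, 120]), (366, [0.523, 0.114, 0.054], [73, 68, 63]), (369, [0.521, 0.12, 0.054], [73, 68, 63]), (372, [0.515, 0.126, 0.05], [130, 124, 111]), (375, [0.466, 0.129, 0.012], [36, 174, 68]), (378, [0.481, 0.136, 0.024], [52, 131, 66]), (381, [0.458, 0.141, 0.007], [121, 107, 109])]
```

Scene depth gives the finger centre, corrected for jaw angle, at y≈.110. The jar is at about .108 and the tip at z≈.047, all good. Closing and lifting.

```bash
python3 -m inch '[{"xyz":[0,0,0],"delta_rot":[0,0,0],"claw":-1},{"xyz":[0,0,0],"delta_rot":[0,0,0],"claw":-1},{"xyz":[0,0,0],"delta_rot":[0,0,0],"claw":-1},{"xyz":[0,0,0],"delta_rot":[0,0,0],"claw":-1},{"xyz":[0,0,0],"delta_rot":[0,0,0],"claw":-1},{"xyz":[0,0,0],"delta_rot":[0,0,0],"claw":-1},{"xyz":[-1,0,0],"delta_rot":[0,0,0],"claw":-1},{"xyz":[-2.5,0,0],"delta_rot":[0,0,0],"claw":-1},{"xyz":[-4.5,0,0],"delta_rot":[0,0,0],"claw":-1},{"xyz":[-6.5,0,0],"delta_rot":[0,0,0],"claw":-1},{"xyz":[-8.5,0,0],"delta_rot":[0,0,0],"claw":-1},{"xyz":[-10,0,0],"delta_rot":[0,0,0],"claw":-1},{"xyz":[-10,0,0],"delta_rot":[0,0,0],"claw":-1},{"xyz":[-10,0,0],"delta_rot":[0,0,0],"claw":-1}]' 45
python3 -c "
from h import *
go(STALL['green']+(.11,),RY)"
```

```text
time_s: 7.12
eef_pos: [0.4792, 0.1092, 0.1085]
orientation: [-0.139, 1.565, 0.139]
force: [-0.2, 0.5, -1.6]
finger_gap: 0.43
xyz [-0.16, -39.85, -5.64] rot [0.3286, 0.0013, -0.0002] deg 18.8
```

```bash
python3 -m inch '[{"xyz":[0,-1,-0.1],"delta_rot":[0,0,0],"claw":-1},{"xyz":[0,-3,-0.4],"delta_rot":[0.02,0,0],"claw":-1},{"xyz":[0,-6,-0.8],"delta_rot":[0.04,0,0],"claw":-1},{"xyz":[0,-9,-1.2],"delta_rot":[0.06,0,0],"claw":-1},{"xyz":[0,-12,-1.7],"delta_rot":[0.09,0,0],"claw":-1},{"xyz":[0,-15,-2.1],"delta_rot":[0.12,0,0],"claw":-1},{"xyz":[0,-18,-2.5],"delta_rot":[0.15,0,0],"claw":-1},{"xyz":[0,-21,-3],"delta_rot":[0.18,0,0],"claw":-1},{"xyz":[0,-24,-3.4],"delta_rot":[0.2,0,0],"claw":-1},{"xyz":[0,-27,-3.8],"delta_rot":[0.23,0,0],"claw":-1},{"xyz":[0,-30,-4.2],"delta_rot":[0.26,0,0],"claw":-1},{"xyz":[0,-33,-4.7],"delta_rot":[0.28,0,0],"claw":-1},{"xyz":[0,-36,-5.1],"delta_rot":[0.3,0,0],"claw":-1},{"xyz":[0,-38,-5.4],"delta_rot":[0.32,0,0],"claw":-1},{"xyz":[0,-39.4,-5.6],"delta_rot":[0.33,0,0],"claw":-1},{"xyz":[0,-39.9,-5.6],"delta_rot":[0.33,0,0],"claw":-1},{"xyz":[0,-39.9,-5.6],"delta_rot":[0.33,0,0],"claw":-1},{"xyz":[0,-39.9,-5.6],"delta_rot":[0.33,0,0],"claw":-1},{"xyz":[0,-39.9,-5.6],"delta_rot":[0.33,0,0],"claw":-1},{"xyz":[0,-39.9,-5.6],"delta_rot":[0.33,0,0],"claw":-1}]'
python3 - <<'E'
from h import *
go(STALL['green']+(.0043,),RY)
b=ctrl.camera("wrist")["frame"];a=ctrl.camera("scene")["frame"]
cv2.imwrite("pics/s5.png",np.hstack([cv2.resize(a[110:260,140:310],(453,400)),b[:,150:490]])[:,:,::-1])
E
```

```text
time_s: 8.78
eef_pos: [0.4945, -0.2912, 0.1081]
orientation: [0.118, 1.568, -0.117]
force: [0.1, -0.7, -1.8]
finger_gap: 0.43
xyz [10.38, -0.2, -0.05] rot [0.0022, -0.0002, -0.0011] deg 0.1
```

View pics/s5.png

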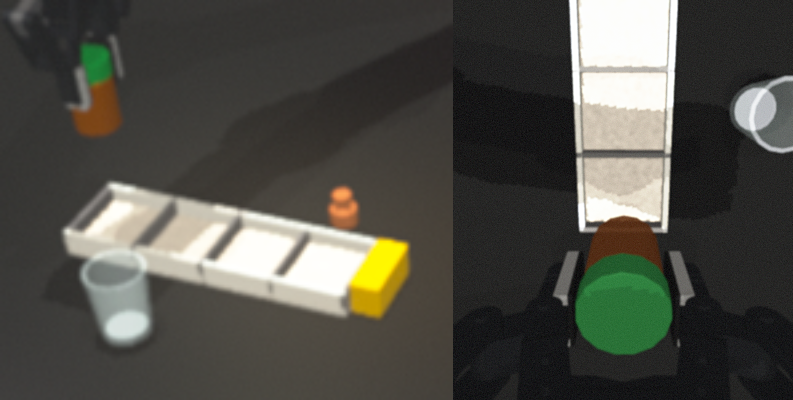

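The green jar hangs upright in the pads, over the far stall. I'll lower it slowly, then release.

```bash
python3 -m inch '[{"xyz":[1.5,-0.2,0],"delta_rot":[0,0,0],"claw":-1},{"xyz":[3.5,-0.2,0],"delta_rot":[0,0,0],"claw":-1},{"xyz":[5.5,-0.2,0],"delta_rot":[0,0,0],"claw":-1},{"xyz":[7.5,-0.2,0],"delta_rot":[0,0,0],"claw":-1},{"xyz":[8.8,-0.2,0],"delta_rot":[0,0,0],"claw":-1},{"xyz":[9.5,-0.2,0],"delta_rot":[0,0,0],"claw":-1},{"xyz":[9.9,-0.2,0],"delta_rot":[0,0,0],"claw":-1},{"xyz":[10.1,-0.2,0],"delta_rot":[0,0,0],"claw":-1},{"xyz":[10.2,-0.2,0],"delta_rot":[0,0,0],"claw":-1},{"xyz":[10.3,-0.2,0],"delta_rot":[0,0,0],"claw":-1},{"xyz":[10.35,-0.2,0],"delta_rot":[0,0,0],"claw":-1},{"xyz":[10.4,-0.2,0],"delta_rot":[0,0,0],"claw":-1},{"xyz":[10.4,-0.2,0],"delta_rot":[0,0,0],"claw":-1},{"xyz":[10.4,-0.2,0],"delta_rot":[0,0,0],"claw":-1}]'
python3 - <<'E'
from h import *
c=ctrl.camera("scene");cv2.imwrite("pics/s6.png",cv2.resize(c["frame"][130:260,140:310],(680,520))[:,:,::-1])
E
```

```text
time_s: 10.05
eef_pos: [0.4944, -0.2956, 0.0048]
orientation: [0.12, 1.566, -0.121]
force: [-0.6, -0.5, 3.1]
finger_gap: 0.428
```

View pics/s6.png

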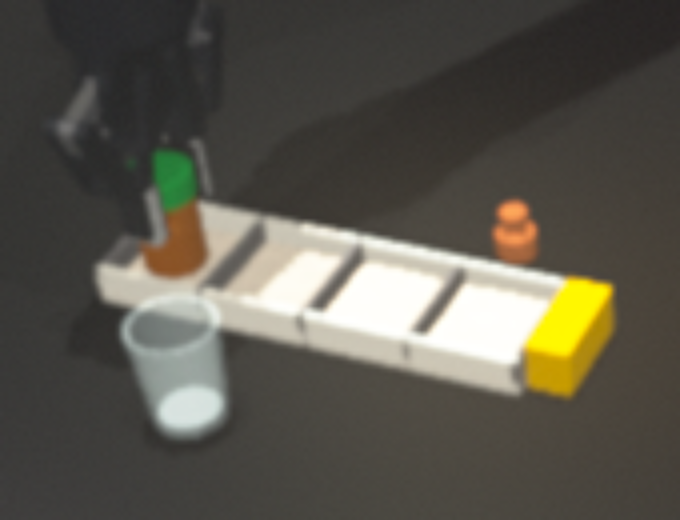

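The green jar is standing in the end stall: contact force rose by about 5 N and it is upright. Release and lift.

```bash
python3 -m inch '[{"xyz":[0,0,0],"delta_rot":[0,0,0],"claw":0.1},{"xyz":[0,0,0],"delta_rot":[0,0,0],"claw":0.4},{"xyz":[0,0,0],"delta_rot":[0,0,0],"claw":0.4},{"xyz":[0,0,0],"delta_rot":[0,0,0],"claw":0.4},{"xyz":[0,0,0],"delta_rot":[0,0,0],"claw":0.4},{"xyz":[-1,0,0],"delta_rot":[0,0,0],"claw":0.4},{"xyz":[-3,0,0],"delta_rot":[0,0,0],"claw":0.4},{"xyz":[-6,0,0],"delta_rot":[0,0,0],"claw":0.4},{"xyz":[-9,0,0],"delta_rot":[0,0,0],"claw":0.4},{"xyz":[-11,0,0],"delta_rot":[0,0,0],"claw":0.5},{"xyz":[-11,0,0],"delta_rot":[0,0,0],"claw":0.5},{"xyz":[-11,0,0],"delta_rot":[0,0,0],"claw":0.5}]'
python3 - <<'E'
from h import *
c=ctrl.camera("scene");P=cloud(c);m=mask(c,"green")&(P[...,2]>.05)&(P[...,1]<0);print("green",P[m].mean(0).round(3),P[m][:,2].max().round(3))
go((.4646,.1675,.115),TY)
E
```

```text
time_s: 11.1
eef_pos: [0.4947, -0.2957, 0.1159]
orientation: [0.119, 1.564, -0.121]
force: [-0.2, 0.3, -1.0]
finger_gap: 0.754
green [ 0.501 -0.293  0.067] 0.073
xyz [-0.07, 45.3, -9.92] rot [-0.3311, 0.0002, 0.0003] deg 19.0
```

```bash
python3 -m inch '[{"xyz":[0,3,-0.7],"delta_rot":[0,0,0],"claw":0.5},{"xyz":[0,6.5,-1.4],"delta_rot":[-0.03,0,0],"claw":0.5},{"xyz":[0,10,-2.2],"delta_rot":[-0.06,0,0],"claw":0.5},{"xyz":[0,13.5,-3],"delta_rot":[-0.1,0,0],"claw":0.5},{"xyz":[0,17,-3.7],"delta_rot":[-0.13,0,0],"claw":0.5},{"xyz":[0,20.5,-4.5],"delta_rot":[-0.16,0,0],"claw":0.5},{"xyz":[0,24,-5.2],"delta_rot":[-0.19,0,0],"claw":0.5},{"xyz":[0,27.5,-6],"delta_rot":[-0.22,0,0],"claw":0.5},{"xyz":[0,31,-6.8],"delta_rot":[-0.25,0,0],"claw":0.5},{"xyz":[0,34.5,-7.6],"delta_rot":[-0.28,0,0],"claw":0.5},{"xyz":[0,38,-8.3],"delta_rot":[-0.3,0,0],"claw":0.5},{"xyz":[0,41,-9],"delta_rot":[-0.33,0,0],"claw":0.5},{"xyz":[0,43.5,-9.5],"delta_rot":[-0.33,0,0],"claw":0.5},{"xyz":[0,45.3,-9.9],"delta_rot":[-0.33,0,0],"claw":0.5},{"xyz":[0,45.3,-9.9],"delta_rot":[-0.33,0,0],"claw":0.5},{"xyz":[0,45.3,-9.9],"delta_rot":[-0.33,0,0],"claw":0.5},{"xyz":[0,45.3,-9.9],"delta_rot":[-0.33,0,0],"claw":0.5},{"xyz":[0,45.3,-9.9],"delta_rot":[-0.33,0,0],"claw":0.5}]'
python3 - <<'E'
from h import *
wrist(("red","blue","white"))
go((.4646,.1675,.0083),TY)
E
```

```text
time_s: 12.65
eef_pos: [0.4649, 0.1653, 0.1134]
orientation: [-0.138, 1.568, 0.136]
force: [0.5, -0.8, -0.1]
finger_gap: 0.75
red 2329 [0.4645 0.1701 0.0744] [464.6 169.2] 18.8
blue 3066 [0.4593 0.2329 0.0745] [459.5 232.3] 19.0
white 1787 [0.4482 0.2829 0.0744] [447.1 288.6] 18.4
xyz [10.53, 0.22, 0.01] rot [-0.0039, -0.0013, 0.0012] deg 0.2
```

```bash
python3 -m inch '[{"xyz":[2,0.3,0],"delta_rot":[0,0,0],"claw":0.5},{"xyz":[5,0.3,0],"delta_rot":[0,0,0],"claw":0.5},{"xyz":[8,0.3,0],"delta_rot":[0,0,0],"claw":0.5},{"xyz":[9.8,0.3,0],"delta_rot":[0,0,0],"claw":0.5},{"xyz":[10.5,0.3,0],"delta_rot":[0,0,0],"claw":0.5},{"xyz":[10.5,0.3,0],"delta_rot":[0,0,0],"claw":0.5},{"xyz":[10.5,0.3,0],"delta_rot":[0,0,0],"claw":-1},{"xyz":[10.5,0.3,0],"delta_rot":[0,0,0],"claw":-1},{"xyz":[10.5,0.3,0],"delta_rot":[0,0,0],"claw":-1},{"xyz":[10.5,0.3,0],"delta_rot":[0,0,0],"claw":-1},{"xyz":[10.5,0.3,0],"delta_rot":[0,0,0],"claw":-1},{"xyz":[10.5,0.3,0],"delta_rot":[0,0,0],"claw":-1},{"xyz":[9.5,0.3,0],"delta_rot":[0,0,0],"claw":-1},{"xyz":[8,0.3,0],"delta_rot":[0,0,0],"claw":-1},{"xyz":[6,0.3,0],"delta_rot":[0,0,0],"claw":-1},{"xyz":[4,0.3,0],"delta_rot":[0,0,0],"claw":-1},{"xyz":[2,0.3,0],"delta_rot":[0,0,0],"claw":-1},{"xyz":[0.5,0.3,0],"delta_rot":[0,0,0],"claw":-1},{"xyz":[0.5,0.3,0],"delta_rot":[0,0,0],"claw":-1},{"xyz":[0.5,0.3,0],"delta_rot":[0,0,0],"claw":-1}]'
python3 -c "
from h import *
go(STALL['red']+(.11,),RY)"
```

```text
time_s: 14.37
eef_pos: [0.4648, 0.1704, 0.1098]
orientation: [-0.138, 1.565, 0.139]
force: [0.5, 0.3, -2.3]
finger_gap: 0.433
xyz [-0.04, -40.24, -3.3] rot [0.3285, 0.0017, -0.0005] deg 18.8
```

```bash
python3 -m inch '[{"xyz":[0,-1,-0.1],"delta_rot":[0,0,0],"claw":-1},{"xyz":[0,-3,-0.2],"delta_rot":[0.02,0,0],"claw":-1},{"xyz":[0,-6,-0.5],"delta_rot":[0.04,0,0],"claw":-1},{"xyz":[0,-9,-0.7],"delta_rot":[0.06,0,0],"claw":-1},{"xyz":[0,-12,-1],"delta_rot":[0.09,0,0],"claw":-1},{"xyz":[0,-15,-1.2],"delta_rot":[0.12,0,0],"claw":-1},{"xyz":[0,-18,-1.5],"delta_rot":[0.15,0,0],"claw":-1},{"xyz":[0,-21,-1.7],"delta_rot":[0.18,0,0],"claw":-1},{"xyz":[0,-24,-2],"delta_rot":[0.2,0,0],"claw":-1},{"xyz":[0,-27,-2.2],"delta_rot":[0.23,0,0],"claw":-1},{"xyz":[0,-30,-2.5],"delta_rot":[0.26,0,0],"claw":-1},{"xyz":[0,-33,-2.7],"delta_rot":[0.28,0,0],"claw":-1},{"xyz":[0,-36,-3],"delta_rot":[0.3,0,0],"claw":-1},{"xyz":[0,-38.3,-3.2],"delta_rot":[0.32,0,0],"claw":-1},{"xyz":[0,-39.8,-3.3],"delta_rot":[0.33,0,0],"claw":-1},{"xyz":[0,-40.2,-3.3],"delta_rot":[0.33,0,0],"claw":-1},{"xyz":[0,-40.2,-3.3],"delta_rot":[0.33,0,0],"claw":-1},{"xyz":[0,-40.2,-3.3],"delta_rot":[0.33,0,0],"claw":-1},{"xyz":[0,-40.2,-3.3],"delta_rot":[0.33,0,0],"claw":-1},{"xyz":[0,-40.2,-3.3],"delta_rot":[0.33,0,0],"claw":-1}]'
python3 -c "
from h import *
go(STALL['red']+(.0043,),RY)"
```

```text
time_s: 16.03
eef_pos: [0.503, -0.2288, 0.1091]
orientation: [0.118, 1.568, -0.116]
force: [-0.1, -0.5, -0.9]
finger_gap: 0.43
xyz [10.48, -0.29, 0.04] rot [0.0025, -0.0003, -0.0012] deg 0.2
```

```bash
python3 -m inch '[{"xyz":[1.5,-0.1,0],"delta_rot":[0,0,0],"claw":-1},{"xyz":[3.5,-0.1,0],"delta_rot":[0,0,0],"claw":-1},{"xyz":[5.5,-0.1,0],"delta_rot":[0,0,0],"claw":-1},{"xyz":[7.5,-0.1,0],"delta_rot":[0,0,0],"claw":-1},{"xyz":[8.8,-0.1,0],"delta_rot":[0,0,0],"claw":-1},{"xyz":[9.5,-0.1,0],"delta_rot":[0,0,0],"claw":-1},{"xyz":[9.9,-0.1,0],"delta_rot":[0,0,0],"claw":-1},{"xyz":[10.2,-0.1,0],"delta_rot":[0,0,0],"claw":-1},{"xyz":[10.3,-0.1,0],"delta_rot":[0,0,0],"claw":-1},{"xyz":[10.4,-0.1,0],"delta_rot":[0,0,0],"claw":-1},{"xyz":[10.45,-0.1,0],"delta_rot":[0,0,0],"claw":-1},{"xyz":[10.5,-0.1,0],"delta_rot":[0,0,0],"claw":-1},{"xyz":[10.5,-0.1,0],"delta_rot":[0,0,0],"claw":-1},{"xyz":[10.5,-0.1,0],"delta_rot":[0,0,0],"claw":-1}]'
python3 - <<'E'
from h import *
c=ctrl.camera("scene");cv2.imwrite("pics/s7.png",cv2.resize(c["frame"][130:260,140:310],(680,520))[:,:,::-1])
E
```

```text
time_s: 17.2
eef_pos: [0.5032, -0.2318, 0.0064]
orientation: [0.119, 1.566, -0.121]
force: [-2.7, 1.8, 9.3]
finger_gap: 0.427
```

View pics/s7.png

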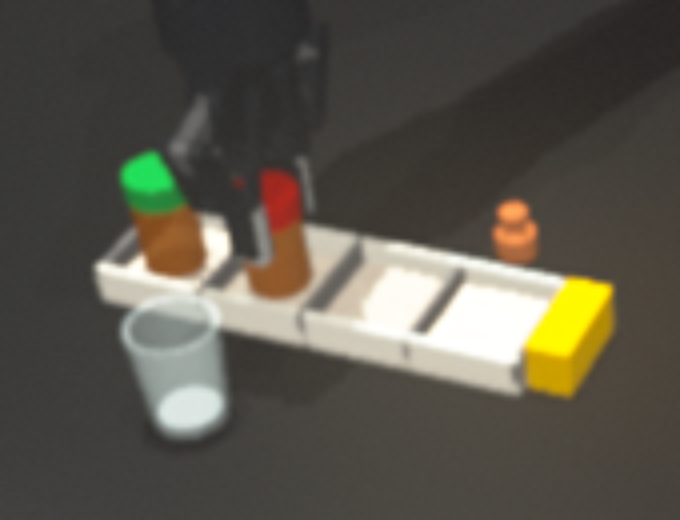

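Green now looks tilted about 12° (cap at (150,175), base at (175,262)). I'll check it with depth before going on.

```bash
cat >> h.py <<'E'
def capfit(cols,name="scene",ysgn=-1):
    c=ctrl.camera(name);P=cloud(c)
    for col in cols:
        m=mask(c,col)&(P[...,2]>.03)&(P[...,2]<.1)&(P[...,1]*ysgn>0)&(P[...,0]<.6)&(P[...,0]>.4); q=P[m]
        if len(q)<20: print(col,len(q)); continue
        print(col,len(q),"lo",q.min(0).round(4),"hi",q.max(0).round(4),"mean",q.mean(0).round(4))
        t=q[q[:,2]>np.percentile(q[:,2],50)]; A=np.c_[t[:,:2]-t[:,:2].mean(0),np.ones(len(t))]; print("  top slope",np.linalg.lstsq(A,t[:,2],rcond=None)[0].round(3))
E
python3 - <<'E'
from h import *
capfit(("green",)); capfit(("green",),"top")
c=ctrl.camera("scene");P=cloud(c);f=c["frame"]
for y in (165,180,190,200,220,245,260):
    v=130+y//4; print(v,[(u,P[v,u].round(3).tolist(),f[v,u].tolist()) for u in range(168,194,4)])
E
```

```text
green 163 lo [ 0.4775 -0.3139  0.0539] hi [ 0.5158 -0.2794  0.0725] mean [ 0.5037 -0.2968  0.0661]
  top slope [0.016 0.034 0.07 ]
green 54 lo [ 0.4775 -0.3032  0.0564] hi [ 0.4958 -0.281   0.0753] mean [ 0.4846 -0.292   0.0689]
  top slope [-0.043  0.1    0.071]
171 [(168, [0.403, -0.377, 0.0], [59, 57, 53]), (172, [0.489, -0.315, 0.067], [41, 198, 82]), (176, [0.494, -0.303, 0.071], [37, 224, 92]), (180, [0.492, -0.295, 0.07], [43, 181, 78]), (184, [0.565, -0.244, 0.127], [69, 68, 66]), (188, [0.568, -0.234, 0.13], [54, 53, 51]), (192, [0.562, -0.229, 0.127], [49, 48, 46])]
175 [(168, [0.416, -0.372, -0.002], [58, 56, 53]), (172, [0.509, -0.306, 0.071], [32, 220, 87]), (176, [0.506, -0.298, 0.07], [37, 223, 92]), (180, [0.503, -0.291, 0.068], [34, 224, 90]), (184, [0.56, -0.249, 0.113], [49, 67, 50]), (188, [0.559, -0.241, 0.113], [53, 52, 50]), (192, [0.565, -0.229, 0.119], [52, 50, 49])]
177 [(168, [0.426, -0.367, -0.0], [57, 55, 53]), (172, [0.509, -0.307, 0.065], [37, 156, 67]), (176, [0.511, -0.296, 0.068], [41, 201, 84]), (180, [0.513, -0.286, 0.07], [38, 184, 76]), (184, [0.
[... 724 characters left out ...]
2, [0.461, -0.291, 0.011], [201, 197, 181])]
191 [(168, [0.479, -0.344, 0.0], [96, 95, 92]), (172, [0.499, -0.321, 0.019], [100, 97, 94]), (176, [0.509, -0.305, 0.028], [130, 78, 33]), (180, [0.509, -0.296, 0.029], [155, 97, 46]), (184, [0.51, -0.286, 0.031], [147, 90, 40]), (188, [0.502, -0.28, 0.026], [139, 87, 42]), (192, [0.476, -0.286, 0.006], [255, 252, 237])]
195 [(168, [0.518, -0.322, 0.021], [135, 131, 124]), (172, [0.502, -0.322, 0.009], [168, 157, 142]), (176, [0.506, -0.31, 0.014], [202, 166, 134]), (180, [0.513, -0.296, 0.021], [141, 84, 37]), (184, [0.51, -0.288, 0.02], [141, 85, 38]), (188, [0.504, -0.282, 0.016], [134, 82, 40]), (192, [0.488, -0.281, 0.004], [248, 237, 218])]
```

Green's cap top is level (slope about 0.02) and its body edge stays at y≈−.28 at all heights, so it's upright. The apparent lean is perspective plus finger occlusion. Releasing red.

```bash
python3 -m inch '[{"xyz":[0,0,0],"delta_rot":[0,0,0],"claw":0.1},{"xyz":[0,0,0],"delta_rot":[0,0,0],"claw":0.4},{"xyz":[0,0,0],"delta_rot":[0,0,0],"claw":0.4},{"xyz":[0,0,0],"delta_rot":[0,0,0],"claw":0.4},{"xyz":[0,0,0],"delta_rot":[0,0,0],"claw":0.4},{"xyz":[-1,0,0],"delta_rot":[0,0,0],"claw":0.4},{"xyz":[-3,0,0],"delta_rot":[0,0,0],"claw":0.4},{"xyz":[-6,0,0],"delta_rot":[0,0,0],"claw":0.4},{"xyz":[-9,0,0],"delta_rot":[0,0,0],"claw":0.4},{"xyz":[-11,0,0],"delta_rot":[0,0,0],"claw":0.5},{"xyz":[-11,0,0],"delta_rot":[0,0,0],"claw":0.5},{"xyz":[-11,0,0],"delta_rot":[0,0,0],"claw":0.5}]'
python3 - <<'E'
from h import *
capfit(("green","red"))
go((.4592,.231,.115),TY)
E
```

```text
time_s: 18.4
eef_pos: [0.5035, -0.2324, 0.1158]
orientation: [0.119, 1.564, -0.121]
force: [-0.1, -0.3, -0.5]
finger_gap: 0.752
green 228 lo [ 0.4741 -0.3145  0.0524] hi [ 0.5165 -0.2767  0.0744] mean [ 0.5004 -0.2933  0.0665]
  top slope [-0.001  0.016  0.07 ]
red 241 lo [ 0.4827 -0.2511  0.0515] hi [ 0.5222 -0.2127  0.0725] mean [ 0.5073 -0.2293  0.0664]
  top slope [ 0.006 -0.006  0.07 ]
xyz [-0.08, 45.11, -11.33] rot [-0.3311, 0.0002, 0.0003] deg 19.0
```

Both are level. Next, blue.

```bash
python3 -m inch '[{"xyz":[0,3,-0.8],"delta_rot":[0,0,0],"claw":0.5},{"xyz":[0,6.5,-1.6],"delta_rot":[-0.03,0,0],"claw":0.5},{"xyz":[0,10,-2.5],"delta_rot":[-0.06,0,0],"claw":0.5},{"xyz":[0,13.5,-3.4],"delta_rot":[-0.1,0,0],"claw":0.5},{"xyz":[0,17,-4.3],"delta_rot":[-0.13,0,0],"claw":0.5},{"xyz":[0,20.5,-5.1],"delta_rot":[-0.16,0,0],"claw":0.5},{"xyz":[0,24,-6],"delta_rot":[-0.19,0,0],"claw":0.5},{"xyz":[0,27.5,-6.9],"delta_rot":[-0.22,0,0],"claw":0.5},{"xyz":[0,31,-7.8],"delta_rot":[-0.25,0,0],"claw":0.5},{"xyz":[0,34.5,-8.7],"delta_rot":[-0.28,0,0],"claw":0.5},{"xyz":[0,38,-9.5],"delta_rot":[-0.3,0,0],"claw":0.5},{"xyz":[0,41,-10.3],"delta_rot":[-0.33,0,0],"claw":0.5},{"xyz":[0,43.5,-10.9],"delta_rot":[-0.33,0,0],"claw":0.5},{"xyz":[0,45.1,-11.3],"delta_rot":[-0.33,0,0],"claw":0.5},{"xyz":[0,45.1,-11.3],"delta_rot":[-0.33,0,0],"claw":0.5},{"xyz":[0,45.1,-11.3],"delta_rot":[-0.33,0,0],"claw":0.5},{"xyz":[0,45.1,-11.3],"delta_rot":[-0.33,0,0],"claw":0.5},{"xyz":[0,45.1,-11.3],"delta_rot":[-0.33,0,0],"claw":0.5}]'
python3 - <<'E'
from h import *
wrist(("blue","white"))
go((.4592,.231,.0083),TY)
E
```

```text
time_s: 19.95
eef_pos: [0.4598, 0.2285, 0.1134]
orientation: [-0.138, 1.568, 0.135]
force: [-0.5, 0.5, -0.1]
finger_gap: 0.748
blue 2337 [0.4592 0.2337 0.0744] [459.4 232.8] 18.9
white 3034 [0.4466 0.2923 0.0744] [446.7 291.8] 18.9
xyz [10.53, 0.25, -0.02] rot [-0.0039, -0.0011, 0.0015] deg 0.2
```

```bash
python3 -m inch '[{"xyz":[2,0.25,0],"delta_rot":[0,0,0],"claw":0.5},{"xyz":[5,0.25,0],"delta_rot":[0,0,0],"claw":0.5},{"xyz":[8,0.25,0],"delta_rot":[0,0,0],"claw":0.5},{"xyz":[9.8,0.25,0],"delta_rot":[0,0,0],"claw":0.5},{"xyz":[10.5,0.25,0],"delta_rot":[0,0,0],"claw":0.5},{"xyz":[10.5,0.25,0],"delta_rot":[0,0,0],"claw":0.5},{"xyz":[10.5,0.25,0],"delta_rot":[0,0,0],"claw":-1},{"xyz":[10.5,0.25,0],"delta_rot":[0,0,0],"claw":-1},{"xyz":[10.5,0.25,0],"delta_rot":[0,0,0],"claw":-1},{"xyz":[10.5,0.25,0],"delta_rot":[0,0,0],"claw":-1},{"xyz":[10.5,0.25,0],"delta_rot":[0,0,0],"claw":-1},{"xyz":[10.5,0.25,0],"delta_rot":[0,0,0],"claw":-1},{"xyz":[9.5,0.25,0],"delta_rot":[0,0,0],"claw":-1},{"xyz":[8,0.25,0],"delta_rot":[0,0,0],"claw":-1},{"xyz":[6,0.25,0],"delta_rot":[0,0,0],"claw":-1},{"xyz":[4,0.25,0],"delta_rot":[0,0,0],"claw":-1},{"xyz":[2,0.25,0],"delta_rot":[0,0,0],"claw":-1},{"xyz":[0.5,0.25,0],"delta_rot":[0,0,0],"claw":-1},{"xyz":[0.5,0.25,0],"delta_rot":[0,0,0],"claw":-1},{"xyz":[0.5,0.25,0],"delta_rot":[0,0,0],"claw":-1}]'
python3 -c "
from h import *
go(STALL['blue']+(.11,),RY)"
```

```text
time_s: 21.67
eef_pos: [0.4595, 0.2333, 0.1098]
orientation: [-0.138, 1.565, 0.139]
force: [0.4, -0.1, -1.7]
finger_gap: 0.432
xyz [-0.04, -40.66, -1.9] rot [0.3286, 0.0016, -0.0007] deg 18.8
```

```bash
python3 -m inch '[{"xyz":[0,-1,-0.1],"delta_rot":[0,0,0],"claw":-1},{"xyz":[0,-3,-0.2],"delta_rot":[0.02,0,0],"claw":-1},{"xyz":[0,-6,-0.3],"delta_rot":[0.04,0,0],"claw":-1},{"xyz":[0,-9,-0.4],"delta_rot":[0.06,0,0],"claw":-1},{"xyz":[0,-12,-0.6],"delta_rot":[0.09,0,0],"claw":-1},{"xyz":[0,-15,-0.7],"delta_rot":[0.12,0,0],"claw":-1},{"xyz":[0,-18,-0.8],"delta_rot":[0.15,0,0],"claw":-1},{"xyz":[0,-21,-1],"delta_rot":[0.18,0,0],"claw":-1},{"xyz":[0,-24,-1.1],"delta_rot":[0.2,0,0],"claw":-1},{"xyz":[0,-27,-1.3],"delta_rot":[0.23,0,0],"claw":-1},{"xyz":[0,-30,-1.4],"delta_rot":[0.26,0,0],"claw":-1},{"xyz":[0,-33,-1.5],"delta_rot":[0.28,0,0],"claw":-1},{"xyz":[0,-36,-1.7],"delta_rot":[0.3,0,0],"claw":-1},{"xyz":[0,-38.5,-1.8],"delta_rot":[0.32,0,0],"claw":-1},{"xyz":[0,-40.2,-1.9],"delta_rot":[0.33,0,0],"claw":-1},{"xyz":[0,-40.7,-1.9],"delta_rot":[0.33,0,0],"claw":-1},{"xyz":[0,-40.7,-1.9],"delta_rot":[0.33,0,0],"claw":-1},{"xyz":[0,-40.7,-1.9],"delta_rot":[0.33,0,0],"claw":-1},{"xyz":[0,-40.7,-1.9],"delta_rot":[0.33,0,0],"claw":-1},{"xyz":[0,-40.7,-1.9],"delta_rot":[0.33,0,0],"claw":-1}]'
python3 -c "
from h import *
go(STALL['blue']+(.0043,),RY)"
```

```text
time_s: 23.33
eef_pos: [0.5121, -0.1685, 0.1089]
orientation: [0.118, 1.568, -0.117]
force: [0.9, 0.7, -1.9]
finger_gap: 0.425
xyz [10.46, -0.19, 0.06] rot [0.0023, -0.0007, -0.0011] deg 0.2
```

```bash
python3 -m inch '[{"xyz":[1.5,0,0],"delta_rot":[0,0,0],"claw":-1},{"xyz":[3.5,0,0],"delta_rot":[0,0,0],"claw":-1},{"xyz":[5.5,0,0],"delta_rot":[0,0,0],"claw":-1},{"xyz":[7.5,0,0],"delta_rot":[0,0,0],"claw":-1},{"xyz":[8.8,0,0],"delta_rot":[0,0,0],"claw":-1},{"xyz":[9.5,0,0],"delta_rot":[0,0,0],"claw":-1},{"xyz":[9.9,0,0],"delta_rot":[0,0,0],"claw":-1},{"xyz":[10.1,0,0],"delta_rot":[0,0,0],"claw":-1},{"xyz":[10.2,0,0],"delta_rot":[0,0,0],"claw":-1},{"xyz":[10.3,0,0],"delta_rot":[0,0,0],"claw":-1},{"xyz":[10.35,0,0],"delta_rot":[0,0,0],"claw":-1},{"xyz":[10.4,0,0],"delta_rot":[0,0,0],"claw":-1},{"xyz":[10.4,0,0],"delta_rot":[0,0,0],"claw":-1},{"xyz":[10.4,0,0],"delta_rot":[0,0,0],"claw":-1}]'
python3 -c "
from h import *
capfit(('green','red','blue'))"
```

```text
time_s: 24.5
eef_pos: [0.513, -0.1707, 0.0065]
orientation: [0.12, 1.565, -0.121]
force: [-1.7, 1.2, 5.7]
finger_gap: 0.427
green 227 lo [ 0.4759 -0.3148  0.0533] hi [ 0.5154 -0.2767  0.0719] mean [ 0.5    -0.2933  0.0662]
  top slope [-0.003  0.008  0.07 ]
red 170 lo [ 0.4854 -0.25    0.0499] hi [ 0.5222 -0.2165  0.0719] mean [ 0.5107 -0.2332  0.0659]
  top slope [0.006 0.008 0.07 ]
blue 104 lo [ 0.4964 -0.1851  0.0573] hi [ 0.5307 -0.1519  0.0734] mean [ 0.5147 -0.1614  0.0679]
  top slope [-0.019 -0.004  0.071]
```

Contact is about 7 N and all caps are level. Release.

```bash
python3 -m inch '[{"xyz":[0,0,0],"delta_rot":[0,0,0],"claw":0.1},{"xyz":[0,0,0],"delta_rot":[0,0,0],"claw":0.4},{"xyz":[0,0,0],"delta_rot":[0,0,0],"claw":0.4},{"xyz":[0,0,0],"delta_rot":[0,0,0],"claw":0.4},{"xyz":[0,0,0],"delta_rot":[0,0,0],"claw":0.4},{"xyz":[-1,0,0],"delta_rot":[0,0,0],"claw":0.4},{"xyz":[-3,0,0],"delta_rot":[0,0,0],"claw":0.4},{"xyz":[-6,0,0],"delta_rot":[0,0,0],"claw":0.4},{"xyz":[-9,0,0],"delta_rot":[0,0,0],"claw":0.4},{"xyz":[-11,0,0],"delta_rot":[0,0,0],"claw":0.5},{"xyz":[-11,0,0],"delta_rot":[0,0,0],"claw":0.5},{"xyz":[-11,0,0],"delta_rot":[0,0,0],"claw":0.5}]'
python3 - <<'E'
from h import *
go((.4466,.290,.115),TY)
E
```

```text
time_s: 25.55
eef_pos: [0.5131, -0.1709, 0.1168]
orientation: [0.119, 1.564, -0.121]
force: [-1.1, 0.0, -0.6]
finger_gap: 0.75
xyz [0.11, 44.53, -13.6] rot [-0.3311, 0.0032, 0.0011] deg 19.0
```

```bash
python3 -m inch '[{"xyz":[0,3,-0.9],"delta_rot":[0,0,0],"claw":0.5},{"xyz":[0,6.5,-2],"delta_rot":[-0.03,0,0],"claw":0.5},{"xyz":[0,10,-3],"delta_rot":[-0.06,0,0],"claw":0.5},{"xyz":[0,13.5,-4.1],"delta_rot":[-0.1,0,0],"claw":0.5},{"xyz":[0,17,-5.2],"delta_rot":[-0.13,0,0],"claw":0.5},{"xyz":[0,20.5,-6.3],"delta_rot":[-0.16,0,0],"claw":0.5},{"xyz":[0,24,-7.3],"delta_rot":[-0.19,0,0],"claw":0.5},{"xyz":[0,27.5,-8.4],"delta_rot":[-0.22,0,0],"claw":0.5},{"xyz":[0,31,-9.5],"delta_rot":[-0.25,0,0],"claw":0.5},{"xyz":[0,34.5,-10.5],"delta_rot":[-0.28,0,0],"claw":0.5},{"xyz":[0,38,-11.6],"delta_rot":[-0.3,0,0],"claw":0.5},{"xyz":[0,41,-12.5],"delta_rot":[-0.33,0,0],"claw":0.5},{"xyz":[0,43.5,-13.3],"delta_rot":[-0.33,0,0],"claw":0.5},{"xyz":[0,44.6,-13.6],"delta_rot":[-0.33,0,0],"claw":0.5},{"xyz":[0,44.6,-13.6],"delta_rot":[-0.33,0,0],"claw":0.5},{"xyz":[0,44.6,-13.6],"delta_rot":[-0.33,0,0],"claw":0.5},{"xyz":[0,44.6,-13.6],"delta_rot":[-0.33,0,0],"claw":0.5},{"xyz":[0,44.6,-13.6],"delta_rot":[-0.33,0,0],"claw":0.5}]'
python3 - <<'E'
from h import *
wrist(("white",)); capfit(("green","red","blue"))
go((.4466,.291,.0083),TY)
E
```

```text
time_s: 27.05
eef_pos: [0.4466, 0.2879, 0.1146]
orientation: [-0.138, 1.567, 0.134]
force: [0.5, 0.3, 0.5]
finger_gap: 0.75
white 2343 [0.4465 0.2929 0.0743] [446.6 292. ] 19.0
green 228 lo [ 0.4789 -0.314   0.0542] hi [ 0.5165 -0.2755  0.0719] mean [ 0.5005 -0.2932  0.0667]
  top slope [0.003 0.    0.07 ]
red 242 lo [ 0.4828 -0.2497  0.0506] hi [ 0.5231 -0.2128  0.0732] mean [ 0.5073 -0.2295  0.0661]
  top slope [0.018 0.003 0.07 ]
blue 224 lo [ 0.4926 -0.1888  0.0549] hi [ 0.5314 -0.1512  0.0719] mean [ 0.5168 -0.1689  0.0675]
  top slope [ 0.003 -0.01   0.07 ]
xyz [10.66, 0.23, 0.05] rot [-0.0041, -0.0003, 0.0013] deg 0.2
```

```bash
python3 -m inch '[{"xyz":[2,0.25,0],"delta_rot":[0,0,0],"claw":0.5},{"xyz":[5,0.25,0],"delta_rot":[0,0,0],"claw":0.5},{"xyz":[8,0.25,0],"delta_rot":[0,0,0],"claw":0.5},{"xyz":[9.9,0.25,0],"delta_rot":[0,0,0],"claw":0.5},{"xyz":[10.6,0.25,0],"delta_rot":[0,0,0],"claw":0.5},{"xyz":[10.6,0.25,0],"delta_rot":[0,0,0],"claw":0.5},{"xyz":[10.6,0.25,0],"delta_rot":[0,0,0],"claw":-1},{"xyz":[10.6,0.25,0],"delta_rot":[0,0,0],"claw":-1},{"xyz":[10.6,0.25,0],"delta_rot":[0,0,0],"claw":-1},{"xyz":[10.6,0.25,0],"delta_rot":[0,0,0],"claw":-1},{"xyz":[10.6,0.25,0],"delta_rot":[0,0,0],"claw":-1},{"xyz":[10.6,0.25,0],"delta_rot":[0,0,0],"claw":-1},{"xyz":[9.5,0.25,0],"delta_rot":[0,0,0],"claw":-1},{"xyz":[8,0.25,0],"delta_rot":[0,0,0],"claw":-1},{"xyz":[6,0.25,0],"delta_rot":[0,0,0],"claw":-1},{"xyz":[4,0.25,0],"delta_rot":[0,0,0],"claw":-1},{"xyz":[2,0.25,0],"delta_rot":[0,0,0],"claw":-1},{"xyz":[0.6,0.25,0],"delta_rot":[0,0,0],"claw":-1},{"xyz":[0.6,0.25,0],"delta_rot":[0,0,0],"claw":-1},{"xyz":[0.6,0.25,0],"delta_rot":[0,0,0],"claw":-1}]'
python3 -c "
from h import *
go(STALL['white']+(.11,),RY)"
```

```text
time_s: 28.82
eef_pos: [0.4456, 0.2934, 0.1099]
orientation: [-0.138, 1.565, 0.139]
force: [-0.5, 0.2, -1.6]
finger_gap: 0.426
xyz [-0.03, -40.95, 0.41] rot [0.3287, 0.0015, -0.0008] deg 18.8
```

```bash
python3 -m inch '[{"xyz":[0,-1,0],"delta_rot":[0,0,0],"claw":-1},{"xyz":[0,-3,0],"delta_rot":[0.02,0,0],"claw":-1},{"xyz":[0,-6,0],"delta_rot":[0.04,0,0],"claw":-1},{"xyz":[0,-9,0.1],"delta_rot":[0.06,0,0],"claw":-1},{"xyz":[0,-12,0.1],"delta_rot":[0.09,0,0],"claw":-1},{"xyz":[0,-15,0.1],"delta_rot":[0.12,0,0],"claw":-1},{"xyz":[0,-18,0.2],"delta_rot":[0.15,0,0],"claw":-1},{"xyz":[0,-21,0.2],"delta_rot":[0.18,0,0],"claw":-1},{"xyz":[0,-24,0.2],"delta_rot":[0.2,0,0],"claw":-1},{"xyz":[0,-27,0.3],"delta_rot":[0.23,0,0],"claw":-1},{"xyz":[0,-30,0.3],"delta_rot":[0.26,0,0],"claw":-1},{"xyz":[0,-33,0.3],"delta_rot":[0.28,0,0],"claw":-1},{"xyz":[0,-36,0.4],"delta_rot":[0.3,0,0],"claw":-1},{"xyz":[0,-38.7,0.4],"delta_rot":[0.32,0,0],"claw":-1},{"xyz":[0,-40.4,0.4],"delta_rot":[0.33,0,0],"claw":-1},{"xyz":[0,-40.9,0.4],"delta_rot":[0.33,0,0],"claw":-1},{"xyz":[0,-40.9,0.4],"delta_rot":[0.33,0,0],"claw":-1},{"xyz":[0,-40.9,0.4],"delta_rot":[0.33,0,0],"claw":-1},{"xyz":[0,-40.9,0.4],"delta_rot":[0.33,0,0],"claw":-1},{"xyz":[0,-40.9,0.4],"delta_rot":[0.33,0,0],"claw":-1}]'
python3 -c "
from h import *
go(STALL['white']+(.0043,),RY)"
```

```text
time_s: 30.48
eef_pos: [0.521, -0.1064, 0.109]
orientation: [0.118, 1.568, -0.117]
force: [0.2, -0.7, -1.1]
finger_gap: 0.43
xyz [10.47, -0.25, 0.11] rot [0.0023, -0.0006, -0.0011] deg 0.1
```

```bash
python3 -m inch '[{"xyz":[1.5,0,0],"delta_rot":[0,0,0],"claw":-1},{"xyz":[3.5,0,0],"delta_rot":[0,0,0],"claw":-1},{"xyz":[5.5,0,0],"delta_rot":[0,0,0],"claw":-1},{"xyz":[7.5,0,0],"delta_rot":[0,0,0],"claw":-1},{"xyz":[8.8,0,0],"delta_rot":[0,0,0],"claw":-1},{"xyz":[9.5,0,0],"delta_rot":[0,0,0],"claw":-1},{"xyz":[9.9,0,0],"delta_rot":[0,0,0],"claw":-1},{"xyz":[10.1,0,0],"delta_rot":[0,0,0],"claw":-1},{"xyz":[10.2,0,0],"delta_rot":[0,0,0],"claw":-1},{"xyz":[10.3,0,0],"delta_rot":[0,0,0],"claw":-1},{"xyz":[10.35,0,0],"delta_rot":[0,0,0],"claw":-1},{"xyz":[10.4,0,0],"delta_rot":[0,0,0],"claw":-1},{"xyz":[10.4,0,0],"delta_rot":[0,0,0],"claw":-1},{"xyz":[10.4,0,0],"delta_rot":[0,0,0],"claw":-1}]'
python3 - <<'E'
from h import *
c=ctrl.camera("scene");cv2.imwrite("pics/s8.png",cv2.resize(c["frame"][130:260,140:310],(680,520))[:,:,::-1])
E
```

```text
time_s: 31.65
eef_pos: [0.522, -0.1085, 0.0066]
orientation: [0.12, 1.565, -0.12]
force: [-1.9, 0.9, 7.1]
finger_gap: 0.43
```

View pics/s8.png

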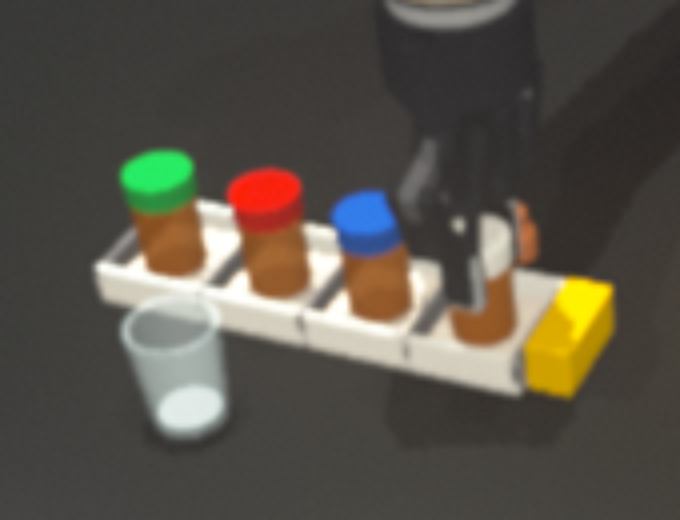

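White is in the stall next to the yellow block. The orange bottle at (525,240) is near the rear finger, so I'll check its distance before opening.

Run:
```python
from h import *
c=ctrl.camera("top");P=cloud(c)
h,s,v=cv2.split(cv2.cvtColor(c["frame"],cv2.COLOR_RGB2HSV))
m=(h<18)&(s>100)&(v>80)&(P[...,0]<.48)&(P[...,0]>.38)&(P[...,1]<-.05)&(P[...,1]>-.2)
q=P[m];print(m.sum(),q.min(0).round(3),q.max(0).round(3))
A=R.from_rotvec(ctrl.state()["orientation"]).as_matrix();print(((q-ctrl.state()["eef_pos"])@A*1000)[:,1:].min(0).round(),((q-ctrl.state()["eef_pos"])@A*1000)[:,1:].max(0).round())
```

```text
2874 [ 0.38  -0.161 -0.004] [ 0.48  -0.077  0.702]
[ -72. -141.] [ 25. -37.]
```

Run:
```python
from h import *
c=ctrl.camera("top");s=ctrl.state();A=R.from_rotvec(s["orientation"]).as_matrix()
for z in (0,.02,.035):
    p=onplane(c,[374,234],z)[0]; print(z,p.round(3),((p-s["eef_pos"])@A*1000).round())
```

```text
0 [ 0.445 -0.119  0.   ] [  6. -22. -74.]
0.02 [ 0.443 -0.117  0.02 ] [-14. -20. -77.]
0.035 [ 0.441 -0.115  0.035] [-29. -19. -79.]
```

The bottle's near edge is about 60 mm from the jar axis, against about 44 mm finger reach, so it's clear. Release and back off upward.

```bash
python3 -m inch '[{"xyz":[0,0,0],"delta_rot":[0,0,0],"claw":0.1},{"xyz":[0,0,0],"delta_rot":[0,0,0],"claw":0.3},{"xyz":[0,0,0],"delta_rot":[0,0,0],"claw":0.3},{"xyz":[0,0,0],"delta_rot":[0,0,0],"claw":0.3},{"xyz":[0,0,0],"delta_rot":[0,0,0],"claw":0.3},{"xyz":[-1,0,0],"delta_rot":[0,0,0],"claw":0.3},{"xyz":[-3,0,0],"delta_rot":[0,0,0],"claw":0.3},{"xyz":[-6,0,0],"delta_rot":[0,0,0],"claw":0.3},{"xyz":[-9,0,0],"delta_rot":[0,0,0],"claw":0.3},{"xyz":[-12,0,0],"delta_rot":[0,0,0],"claw":0.3},{"xyz":[-15,0,0],"delta_rot":[0,0,0],"claw":0.3},{"xyz":[-15,5,0],"delta_rot":[0,0,0],"claw":0.3},{"xyz":[-15,10,0],"delta_rot":[0,0,0],"claw":0.3},{"xyz":[-15,10,0],"delta_rot":[0,0,0],"claw":0.3},{"xyz":[-15,10,0],"delta_rot":[0,0,0],"claw":0.3},{"xyz":[-15,10,0],"delta_rot":[0,0,0],"claw":0.3}]'
python3 - <<'E'
from h import *
c=ctrl.camera("scene");cv2.imwrite("pics/s9.png",cv2.resize(c["frame"][130:260,140:310],(680,520))[:,:,::-1])
P=cloud(c);
for col in ("green","red","blue","white"):
    m=mask(c,col) if col!="white" else (cv2.cvtColor(c["frame"],cv2.COLOR_RGB2HSV)[...,1]<60)
    m=m&(P[...,2]>.05)&(P[...,2]<.09)&(P[...,1]<-.05)&(P[...,1]>-.35)&(P[...,0]>.45)&(P[...,0]<.56)
    t=P[m]; r=(t[t[:,2]>.067]); rel=(r.mean(0)[:2]-np.array([.5076,-.2009])); a=RY
    print(col,len(r),"z",r[:,2].mean().round(4),"rack xy mm",(np.array([rel@[np.cos(a),np.sin(a)],rel@[-np.sin(a),np.cos(a)]])*1000).round(1),"slope",np.linalg.lstsq(np.c_[r[:,:2]-r[:,:2].mean(0),np.ones(len(r))],r[:,2],rcond=None)[0][:2].round(3))
E
```

```text
time_s: 33.13
eef_pos: [0.5365, -0.0085, 0.1557]
orientation: [0.118, 1.567, -0.118]
force: [-0.6, 0.0, 0.2]
finger_gap: 0.649
green 143 z 0.0697 rack xy mm [  3.2 -94.7] slope [-0.011  0.006]
red 147 z 0.0698 rack xy mm [  0.6 -31.2] slope [-0.018 -0.003]
blue 160 z 0.0697 rack xy mm [ 1.1 31.3] slope [-0.002  0.005]
white 173 z 0.0698 rack xy mm [ 1.6 92.8] slope [-0.01 -0.01]
```

View pics/s9.png

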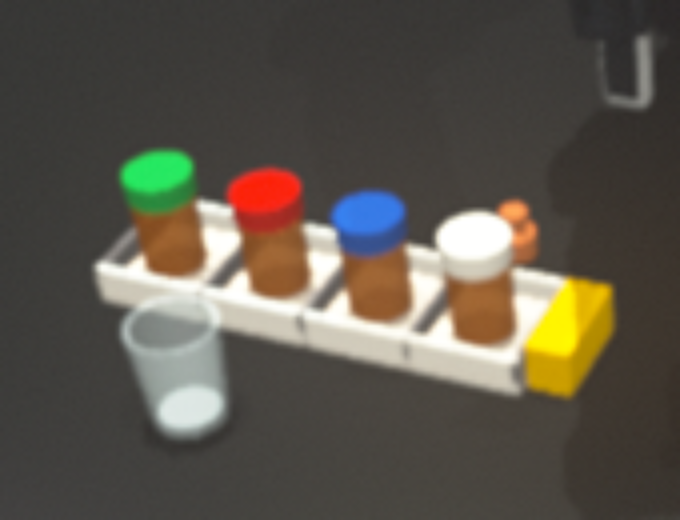

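All four stand upright on the stall floors, caps at z≈0.070 and level. They are within about 3 mm of the stall centres, in order green, red, blue, white toward the yellow block. The robot is clear, so I'm handing in.

```bash
python3 -c "
from rig import ctrl
print(ctrl.finish_job())"
```

```text
the job is handed in; nothing more can be done
None
```

All four jars are in the rack in reverse order, and I handed the job in just after 33 s of robot time. From the stall farthest from the rack's yellow block, the order is green, red, blue, white, so white is next to the block.

**Last checks:** in the last scene picture all caps are level, at z ≈ 0.070 m as expected for jars on the stall floors. All jars are within about 3.5 mm of their stall centres. The gripper was open, clear of everything and reading no contact force. Each jar was lowered slowly and touched down with roughly 5–10 N before release.

**What went wrong or disagreed:**
- **First grasp:** the real fingertips sit about 38 mm behind the reported TCP, which the robot description does not say. On the first try the fingers therefore shut on top of the green cap, and the wrist force was about 50 N when I read it (the limit is 120 N). Those were the fingertips, not the gripper's body, and the jar stayed upright in its cradle. I corrected the grasp height for all later moves.
- **Camera disagreement:** the top and wrist cameras differed by about 3 mm along the tray row, so I used values in between.
- **Apparent tilt:** green looked tilted in one picture, but the depth readings showed it upright.

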